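Set the canvas-jig stop to the setting block with the lug driver

ROBOT

A 6-joint arm with a two-finger parallel gripper is mounted at the origin on the work surface. World frame = base frame: x ahead of the robot, y to its left, z up, the work surface at z = 0. Lengths are in m, angles in rad, forces in N, time in s.
With the tool pointing down it reaches from about 0.3 to 0.875 m from the base axis. Payload 6.4 kg.
Tool frame: the origin (TCP) lies between the finger pads; the fingertips stand 14 mm ahead of it and the grasp point (between the pads) lies 5 mm behind it (arm.finger_overhang is the distance from the TCP to the fingertips, in m); z points along the fingers, y is the line along which they close (so a half turn about z gives the same grasp; the last joint's range is limited). The gripper opens to 88 mm and grips with 3 to 60 N. Pads are 18 mm wide; open, the fingers measure 123 mm over their backs; the gripper's body (75 mm by 187 mm) begins 45 mm behind the grasp point.
Start: joints at [1.107, 0.181, 1.607, -0, 1.354, -0.206], TCP at [0.147, 0.556, 0.253] pointing down, gripper open.
Joint ranges: [-2.99, 2.99], [-0.89, 2.07], [0.3, 2.58], [-1.14, 4.28], [0, 2.63], [-3.12, 3.12]. Speed limits (rad/s): [2.57, 2.57, 3.01, 3.14, 3.14, 3.14].

INTERFACE

Orientations are given as a unit quaternion [x, y, z, w].
In Python, from bench import arm gives the robot as it stands.
- The arm moves only by the tool jog_arm, never from a script. Its argument "moves" is a list that holds one entry, the list of rows, each a list of 5 numbers: the shift along the tool's x, y, z in m, then the turn about the tool's z in rad, then the gripper's target within -1 to 1 (fully open at 1, half-way at 0, shut at -1). In form: [[[tx, ty, tz, roll, grip], ...]]. A call has exactly 8 rows; each row shifts and turns the commanded pose from where the row before left it, along the tool's axes as they then stand; what a row does not reach is not made up. A row lasts 1/10 s, in which the tool goes at most 50 mm and 8.59 degrees, less where a joint would pass 70% of its speed; a pose out of reach is approached as far as the arm can. A call is refused whole if a number of a shift passes 0.05 or a number of a turn 0.15, either way. A call with a gripper value outside its range is refused whole. The fingers move at their own pace and stop on an object; "newtons" is the grip in N (left out, the last holds). Time passes only in rows, so rows that do not move let the fingers close, or fill a call up. It gives the time, the measured TCP pose, the force, the opening and the grip force at its end, in the units of the state.
- arm.sense(): the state, without advancing time (a new reading comes with each control period).
- arm.capture(name): name is "scene" or "top"; returns a dict with "image" (480x640x3 uint8, red, green, blue), "z_map" (480x640 float32, m along the optical axis (not along the pixel's ray), 0 where there is no reading), "fx", "fy", "cx", "cy" (pixels), "origin" and "rotation" of the camera in the world. Camera axes: x right, y down, z forward; pixel columns grow to the right and rows downward; lengths in m; the calibration is good to about 2 mm. A picture is of the moment at which its call begins.
- arm.job_done(): hands the job in; it is judged then, once.
The state is a dict: "time": time; "joints": joint angles; "dq": joint speeds; "effort": joint torques, N m; "eef_pos": TCP position; "orientation": TCP orientation; "wrist_force": force on the tool from outside, world axes, zero at the start; "moment": the same for the moment, N m; "gripper_width": finger opening in m; "grip_force": force on a finger pad.
Only numpy, scipy, OpenCV 4.12 (cv2) and the standard library are available. Lean on these libraries where they do the work, as an engineer would, in place of code of your own. Each camera call takes 0.05 s, during which the arm holds its last target. There are 200 camera calls.

TASK

Set the depth stop of the canvas-edging jig: of the two blue stop stands, take the one that has the orange setting block under its foot. Pick up the red-handled four-lug driver, lower it over that stop's brass cross-bar so that it sits down on the round head, and turn it clockwise (seen from above) until the white sprung foot has come down on the block and is pushed in slightly, by some 1 to 5 mm, so that the block would still just drag beneath it. Turn the screw with the driver only, leave the driver standing on the screw and the block where it is, and do not disturb the other stop, the tape, the jar or the screwdriver.

Things in the scene. Friction and masses are not known exactly. Their poses are not given: they have to be found in the camera images.
- driver: Driver, 110 mm tall, 0.25 kg, standing on four steel lugs (9 mm thick, 22 long, centres 20 mm off the axis, at 45 degrees to its x and y). Above: 54 mm disc (22 to 32 mm up), shaft, red bar handle, 70 mm along x, 18 mm along y, 76 to 110 mm up: grip across the 18 mm. Origin: on the axis at the lug ends. Handle parallel or square to the cross-bar: bar midway between lugs, 22 degrees idle turn.
- stop_screw: Head of the screw to set: 68 mm aluminium disc on a blue stand's arm, with a brass cross-bar on it (50 mm along x, 7 along y, 14 tall). Origin: on the axis on the disc's top, 123 mm above the table, where the lugs will stand. Drag 0.08 N m; stays as left, keeps its height. Clockwise from above lowers the foot 12 mm per rad; it touches the block within 0.9 rad, range ends no sooner than 1.35 rad.
- stop_foot: White round foot, 20 mm across, below the arm of the stop to set, on the screw axis. Origin: centre of its underside. Starts 6 to 10 mm above the block; once on it, it is pushed up into its spindle against a soft spring (0.6 N at first touch, 0.4 N more per mm; solid after 9 mm).
- setting_block: Orange setting block, loose, 0.1 kg, 55 x 40 x 40 mm (x, y, z), standing on the 8 mm base plate of the stop to be set, under its foot. Origin: centre of its underside; its top is 40 mm above.
- spare_foot: White foot of the other stop stand, identical but with no block under it: leave its screw alone. Origin: centre of its underside, on its screw axis; its head stands 123 mm (bar 137 mm) above the table.
- tape: Yellow roll of tape lying flat, 96 mm across, 25 mm high. Origin: centre of its underside. To be left alone.
- jar: Amber jar with black lid, 60 mm across, 75 mm high. Origin: centre of its underside. To be left alone.
- screwdriver: Plain screwdriver with blue handle, lying flat: does not fit this screw, to be left alone. Its length lies along x; origin below its middle.
Things that resemble listed ones, but are neither listed nor needed, are in the scene too. What is shaped like the driver but purple or turquoise is not meant.

How it is judged:
By the outcome, as a careful person would: the job done as asked, in the order asked, and still so for the second after the job is handed in, with the robot touching nothing.
It also fails if it takes over 45 s, if anything falls off the work surface, if the arm or the gripper's body presses on something with over 40 N, if the wrist force passes 120 N, or if a joint passes its speed limit or range.

## Working session

There is one attempt and no reset: what is moved stays moved. The work goes in short steps, Python scripts to look and compute and a tool call to move; the robot and the scene stay as the last step left them, time stands still between calls to the robot, and variables do not carry over. Pictures are saved under pics/ and viewed, at most 10 in all, crops included, and the job is handed in when it is done.

Besides the shell and the picture viewer there is one more tool, called after ">>>" as name(argument=value, ...) on one line, values as JSON. jog_arm: Moves the arm, as the interface text tells. Its arguments: {"type":"object","properties":{"moves":{"type":"array"},"newtons":{"type":"number"}},"required":["moves"]}

```bash
mkdir -p pics; cat > h.py <<'E'
import numpy as np,cv2
from bench import arm
def cap(n,f=None):
    c=arm.capture(n)
    if f: cv2.imwrite('pics/'+f+'.png',c['image'][:,:,::-1]); np.savez('pics/'+f+'.npz',**c)
    return c
def pts(c):
    z=c['z_map'];v,u=np.mgrid[:480,:640]
    P=np.stack([(u-c['cx'])/c['fx']*z,(v-c['cy'])/c['fy']*z,z],-1)
    return P@np.array(c['rotation']).T+np.array(c['origin'])
E
python3 - <<'E'
from h import *
for n in('scene','top'):
    c=cap(n,n+'1'); print(n,c['origin'],c['rotation'],c['fx'])
a=cv2.imread('pics/scene1.png')
E
```

```text
scene [ 1.17154963 -0.11564724  0.82821873] [ 0.72645025  0.59912741 -0.21554848 -0.25856379] 505.03868888711213
top [ 0.42425873 -0.04011507  1.029467  ] [-0.69908311  0.71028809 -0.05639031  0.05994799] 534.5508636656322
```

```bash
sed -i "s/np.array(c\['rotation'\]).T/Rotation.from_quat(c['rotation']).as_matrix().T/; 1a from scipy.spatial.transform import Rotation" h.py
```

```text
(no output)
```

View pics/scene1.png

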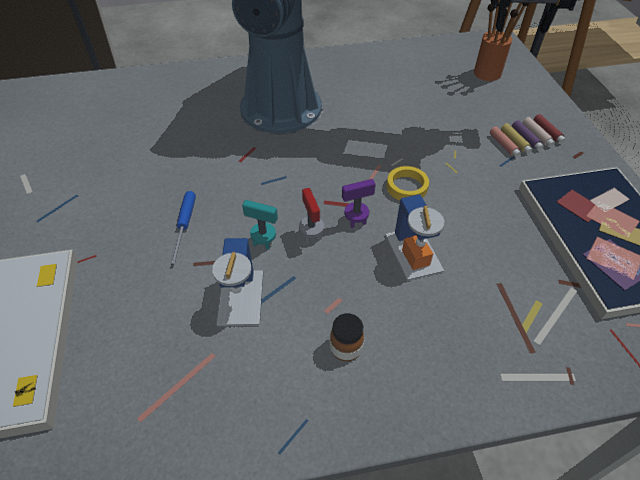

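View pics/top1.png

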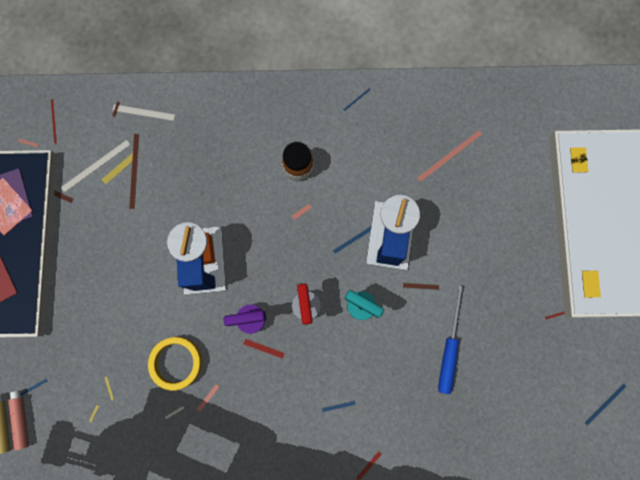

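Scene picture: the red-handled driver is at (311,205) and at (305,303) in top. Its lookalikes are turquoise, top (364,304), and purple, top (245,319). The stop with the orange block is at scene (425,222), top (186,241). The spare stop is at scene (232,268), top (400,214). I choose the red driver and the stop at top (186,241). Next I'll check both in a close crop and measure them.

```bash
python3 - <<'E'
from h import *
c=dict(np.load('pics/top1.npz')); s=dict(np.load('pics/scene1.npz'))
a=c['image'][:,:,::-1];b=s['image'][:,:,::-1]
A=cv2.resize(a[200:360,140:340],(800,640),interpolation=2)[:600]
B=cv2.resize(b[160:280,290:450],(800,600),interpolation=2)
cv2.imwrite('pics/c1.png',np.hstack([cv2.resize(A,(400,300)),cv2.resize(B,(400,300))])) if 0 else cv2.imwrite('pics/c1.png',np.vstack([cv2.resize(a[200:350,140:340],(400,300),interpolation=2),cv2.resize(b[170:290,290:450],(400,300),interpolation=2)]))
for n,q in(('top',c),('scene',s)):
    P=pts(q);h=cv2.cvtColor(q['image'],cv2.COLOR_RGB2HSV).astype(int)
    H,S,V=h[...,0],h[...,1],h[...,2];z=P[...,2]
    def rep(nm,m):
        X=P[m]
        if len(X)<5: print(n,nm,len(X));return
        r=cv2.minAreaRect(X[:,:2].astype(np.float32)*1000)
        w=np.linalg.eigh(np.cov(X[:,:2].T))[1][:,1]
        print(n,nm,len(X),'mean',X.mean(0).round(4),'rect',np.round(r,1) if 0 else r,'zp',np.percentile(X[:,2],[5,50,95]).round(4),'axis deg',np.degrees(np.arctan2(w[1],w[0])).round(1))
    box=np.zeros(z.shape,bool)
    if n=='top': d=(slice(270,335),slice(280,330));t=(slice(210,300),slice(155,230))
    else: d=(slice(180,245),slice(295,330));t=(slice(190,285),slice(380,450))
    bd=box.copy();bd[d]=1;bt=box.copy();bt[t]=1
    red=((H<8)|(H>172))&(S>150)
    rep('handle top',bd&red&(z>.105)&(z<.117))
    rep('driver disc',bd&(S<80)&(z>.026)&(z<.038))
    rep('head disc',bt&(S<80)&(z>.118)&(z<.128))
    rep('bar',bt&(z>.132)&(z<.142))
    rep('block',bt&(H<15)&(S>130)&(z<.06)&(z>.042))
E
```

```text
top handle top 378 mean [ 0.4672 -0.0005  0.1095] rect ((467.4642639160156, -0.49538230895996094), (67.47018432617188, 16.594104766845703), 7.4690937995910645) zp [0.1069 0.1095 0.1121] axis deg -172.5
top driver disc 347 mean [ 0.4683 -0.0028  0.0317] rect ((469.1116943359375, -0.32093048095703125), (52.22687911987305, 49.70707321166992), 89.37631225585938) zp [0.0288 0.0317 0.0347] axis deg 96.8
top head disc 1052 mean [0.5763 0.1999 0.1227] rect ((576.8766479492188, 200.67007446289062), (67.4073486328125, 66.48092651367188), 41.98316192626953) zp [0.1197 0.1227 0.1255] axis deg 75.5
top bar 133 mean [0.576  0.2005 0.1361] rect ((576.6445922851562, 200.61114501953125), (8.047133445739746, 49.117393493652344), 80.98482513427734) zp [0.1329 0.1361 0.1388] axis deg 170.3
top block 142 mean [0.5712 0.1815 0.0471] rect ((577.56396484375, 183.95664978027344), (52.37767791748047, 14.044483184814453), 6.685622692108154) zp [0.0433 0.0473 0.0507] axis deg 179.7
scene handle top 202 mean [0.4732 0.0008 0.1093] rect ((471.3015441894531, 0.7646245956420898), (70.51155090332031, 16.8111629486084), 7.538910388946533) zp [0.107  0.1093 0.1117] axis deg -172.5
scene driver disc 324 mean [ 0.4769 -0.0006  0.0315] rect ((473.6045227050781, -0.17296218872070312), (53.206085205078125, 47.8753662109375), 61.156898498535156) zp [0.028  0.0316 0.0341] axis deg 63.8
scene head disc 701 mean [0.5828 0.201  0.1226] rect ((579.9705810546875, 202.69493103027344), (66.89584350585938, 69.31659698486328), 72.57476043701172) zp [0.12   0.1228 0.1249] axis deg 89.9
scene bar 86 mean [0.5821 0.2016 0.1363] rect ((580.749267578125, 202.64190673828125), (8.166803359985352, 51.4332160949707), 79.87759399414062) zp [0.1328 0.1363 0.139 ] axis deg 169.9
scene block 359 mean [0.5862 0.1953 0.0473] rect ((581.0299682617188, 198.07952880859375), (56.607818603515625, 39.844276428222656), 8.626383781433105) zp [0.0439 0.0476 0.0499] axis deg -155.4
```

View pics/c1.png

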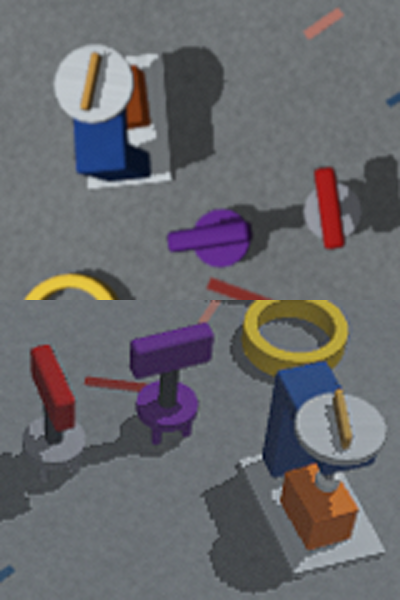

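The crop confirms the choice: red handle on a grey disc, and the orange block under the foot of the stop by the tape. The two cameras differ by about (4, 1.5) mm, so I'll use the mean: driver (0.469, 0.000) with its handle at 7.5°, head (0.5785, 0.2015) with its bar at -10°.

```bash
cat >> h.py <<'E'
def rel(target,yaw=None):
    s=arm.sense();R=Rotation.from_quat(s['orientation']).as_matrix();p=np.array(s['eef_pos'])
    print('t',s['time'],'p',p.round(4),'x axis deg',np.degrees(np.arctan2(R[1,0],R[0,0])).round(2),'tilt z',R[:,2].round(4),'j',np.round(s['joints'],3),'F',np.round(s['wrist_force'],1),'M',np.round(s['moment'],2),'w',s['gripper_width'],s['grip_force'])
    if target is not None: print('tool shift mm',(R.T@(np.array(target)-p)*1000).round(1))
    return s,R
E
python3 -c "
from h import *
rel([.469,0,.2])"
```

```text
t 0.1 p [0.1464 0.5556 0.2519] x axis deg 165.23 tilt z [-7.0e-04 -1.4e-03 -1.0e+00] j [ 1.107  0.181  1.608  0.     1.354 -0.206] F [-0.6  0.   0.3] M [-0.03 -0.02  0.04] w 0.08848251388001939 0.0
tool shift mm [-453.6 -454.9   52.4]
```

>>> jog_arm(moves=[[[-0.028, -0.028, 0, 0, 0], [-0.028, -0.028, 0, 0, 0], [-0.028, -0.028, 0, 0, 0], [-0.028, -0.028, 0, 0, 0], [-0.028, -0.028, 0, 0, 0], [-0.028, -0.028, 0, 0, 0], [-0.028, -0.028, 0, 0, 0], [-0.028, -0.028, 0, 0, 0]]], newtons=40)

```text
time: 0.9
eef_pos: [0.3064, 0.2808, 0.2525]
orientation: [0.128, 0.992, -0.0, -0.0]
wrist_force: [-0.2, -0.1, -0.2]
gripper_width: 0.0444
grip_force: 0.0
```

>>> jog_arm(moves=[[[-0.028, -0.028, 0, 0, 0], [-0.028, -0.028, 0, 0, 0], [-0.028, -0.028, 0, 0, 0], [-0.028, -0.028, 0, 0, 0], [-0.028, -0.028, 0, 0, 0], [-0.028, -0.028, 0, 0, 0], [-0.028, -0.028, 0, 0, 0], [0, 0, 0, 0, 0]]])

```text
time: 1.7
eef_pos: [0.4472, 0.0393, 0.2526]
orientation: [0.131, 0.991, -0.001, 0.0]
wrist_force: [0.5, 0.6, -0.2]
gripper_width: 0.0444
grip_force: 0.0
```

>>> jog_arm(moves=[[[0, 0, 0, -0.1, 0], [0, 0, 0, -0.1, 0], [0, 0, 0, -0.1, 0], [0, 0, 0, -0.09, 0], [0, 0, 0, 0, 0], [0, 0, 0, 0, 0], [0, 0, 0, 0, 0], [0, 0, 0, 0, 0]]])

```text
time: 2.5
eef_pos: [0.4455, 0.043, 0.2527]
orientation: [-0.066, 0.998, 0.0, -0.0]
wrist_force: [-0.3, -0.1, 0.1]
gripper_width: 0.0439
grip_force: 0.0
```

```bash
python3 -c "
from h import *
rel([.469,0,.088])"
```

```text
t 2.5 p [0.4455 0.043  0.2527] x axis deg -172.48 tilt z [-1.e-04  1.e-04 -1.e+00] j [-0.17  -0.115  1.912  0.     1.345 -1.872] F [-0.3 -0.1  0.1] M [ 0.06 -0.02  0.  ] w 0.04385986684003126 0.0
tool shift mm [-17.7 -45.7 164.7]
```

>>> jog_arm(moves=[[[-0.009, -0.023, 0, 0, 0], [-0.0087, -0.0227, 0, 0, 0], [0, 0, 0.03, 0, 0], [0, 0, 0.03, 0, 0], [0, 0, 0.03, 0, 0], [0, 0, 0.03, 0, 0], [0, 0, 0, 0, 0], [0, 0, 0, 0, 0]]])

```text
time: 3.3
eef_pos: [0.4691, -0.0001, 0.133]
orientation: [-0.066, 0.998, 0.0, -0.0]
wrist_force: [-0.5, -0.3, 0.0]
gripper_width: 0.0441
grip_force: 0.0
```

```bash
python3 - <<'E'
from h import *
rel([.469,0,.088])
c=cap('scene','s2'); cv2.imwrite('pics/s2c.png',cv2.resize(c['image'][130:250,240:400,::-1],(640,480),interpolation=2))
E
```

```text
t 3.3 p [ 4.691e-01 -1.000e-04  1.330e-01] x axis deg -172.45 tilt z [-1.e-03  2.e-04 -1.e+00] j [-0.254  0.096  1.969 -0.     1.078 -1.957] F [-0.5 -0.3  0. ] M [ 0.01 -0.03  0.06] w 0.044133339189566995 0.0
tool shift mm [ 0.1  0.1 45. ]
```

View pics/s2c.png

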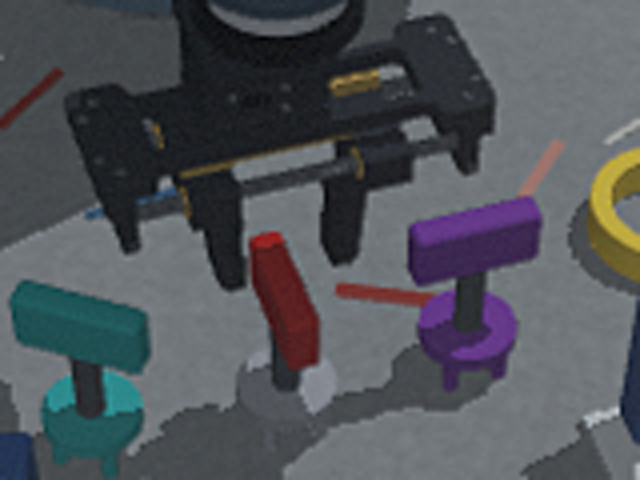

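The fingers straddle the red handle (crop (280,300)), clear of purple and turquoise. I'll descend and grip.

>>> jog_arm(moves=[[[0, 0, 0.015, 0, 0], [0, 0, 0.015, 0, 0], [0, 0, 0.013, 0, 0], [0, 0, 0, 0, 0], [0, 0, 0, 0, -1], [0, 0, 0, 0, -1], [0, 0, 0, 0, -1], [0, 0, 0, 0, -1]]])

```text
time: 4.15
eef_pos: [0.4697, -0.0002, 0.0904]
orientation: [-0.066, 0.998, -0.0, 0.001]
wrist_force: [0.2, 0.8, 2.5]
gripper_width: 0.0174
grip_force: 40.0
```

>>> jog_arm(moves=[[[0, 0, 0, 0, -1], [0, 0, 0, 0, -1], [0, 0, -0.03, 0, -1], [0, 0, -0.03, 0, -1], [0, 0, -0.04, 0, -1], [0, 0, -0.04, 0, -1], [0, 0, -0.04, 0, -1], [0, 0, 0, 0, -1]]])

```text
time: 4.95
eef_pos: [0.4719, -0.0008, 0.2752]
orientation: [-0.066, 0.998, -0.002, 0.005]
wrist_force: [0.4, 1.0, -2.7]
gripper_width: 0.0175
grip_force: 40.0
```

```bash
python3 -c "
from h import *
rel([.5785,.2015,.27])"
```

```text
t 4.95 p [ 0.4719 -0.0008  0.2752] x axis deg -172.41 tilt z [ 0.0094 -0.0026 -1.    ] j [-0.254 -0.083  1.836 -0.     1.379 -1.957] F [ 0.4  1.  -2.7] M [-0.01 -0.04  0.02] w 0.017527012621977187 39.995921244844794
tool shift mm [-132.4  186.5    5.7]
```

>>> jog_arm(moves=[[[-0.0165, 0.023, 0, 0, -1], [-0.0165, 0.023, 0, 0, -1], [-0.0165, 0.023, 0, 0, -1], [-0.0165, 0.023, 0, 0, -1], [-0.0165, 0.023, 0, 0, -1], [-0.0165, 0.023, 0, 0, -1], [-0.0165, 0.023, 0, 0, -1], [-0.0165, 0.023, 0, 0, -1]]])

```text
time: 5.75
eef_pos: [0.5753, 0.2006, 0.2673]
orientation: [-0.066, 0.998, -0.0, -0.002]
wrist_force: [0.6, -0.5, -2.8]
gripper_width: 0.0178
grip_force: 40.0
```

>>> jog_arm(moves=[[[0, 0, 0, 0.1, -1], [0, 0, 0, 0.1, -1], [0, 0, 0, 0.1, -1], [0, 0, 0, 0, -1], [0, 0, 0, 0, -1], [0, 0, 0, 0, -1], [0, 0, 0, 0, -1], [0, 0, 0, 0, -1]]])

```text
time: 6.55
eef_pos: [0.5758, 0.1996, 0.2696]
orientation: [0.084, 0.997, -0.0, -0.0]
wrist_force: [-0.9, -0.3, -1.9]
gripper_width: 0.018
grip_force: 40.0
```

```bash
python3 - <<'E'
from h import *
rel([.5785,.2015,.27])
c=cap('scene','s3');t=cap('top','t3')
cv2.imwrite('pics/s3c.png',np.hstack([cv2.resize(c['image'][100:280,350:500,::-1],(400,480),interpolation=2),cv2.resize(t['image'][150:330,100:250,::-1],(400,480),interpolation=2)]))
E
```

```text
t 6.55 p [0.5758 0.1996 0.2696] x axis deg 170.42 tilt z [-1.e-04 -0.e+00 -1.e+00] j [ 0.139  0.243  1.499  0.     1.4   -1.264] F [-0.9 -0.3 -1.9] M [0.06 0.01 0.03] w 0.017957186338102605 39.995974162593484
tool shift mm [-2.4  2.3 -0.4]
```

View pics/s3c.png

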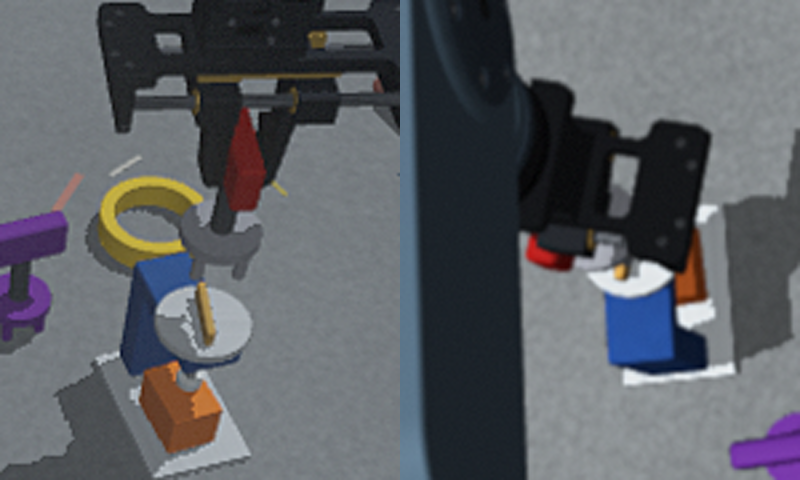

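```bash
python3 - <<'E'
from h import *
from scipy.optimize import least_squares
def circ(X,r):
    h=cv2.convexHull((X[:,:2]*1000).astype(np.float32))[:,0]
    f=least_squares(lambda p:np.hypot(*(h-p).T)-r,h.mean(0),loss='soft_l1',f_scale=.7)
    return f.x.round(2),np.abs(f.fun).mean().round(2),len(h)
def run(f,box,zl,zh,r,dz=None):
    c=dict(np.load('pics/'+f+'.npz'));P=pts(c);S=cv2.cvtColor(c['image'],cv2.COLOR_RGB2HSV)[...,1]
    m=np.zeros(S.shape,bool);m[box[0]:box[1],box[2]:box[3]]=1
    m&=(S<80)&(P[...,2]>zl)&(P[...,2]<zh)
    # reproject on exact plane to suppress depth noise
    o=np.array(c['origin']);X=P[m];X=o+(X-o)*((dz-o[2])/(X[:,2]-o[2]))[:,None]
    print(f,m.sum(),P[m][:,2].mean().round(4),circ(X,r))
run('top1',(270,335,280,330),.026,.038,26.5,.032)
run('scene1',(180,245,295,330),.026,.038,26.5,.032)
run('top1',(210,300,155,230),.118,.128,33.5,.123)
run('scene1',(190,285,380,450),.118,.128,33.5,.123)
run('s3',(190,285,380,450),.118,.128,33.5,.123)
run('s3',(165,210,410,455),.205,.218,26.5,.2113)
c=dict(np.load('pics/s3.npz'));P=pts(c);H=cv2.cvtColor(c['image'],cv2.COLOR_RGB2HSV)
S=H[...,1]; m=np.zeros(S.shape,bool);m[130:185,420:460]=1;m&=(S>150)&((H[...,0]<8)|(H[...,0]>172))
print('red z max',np.percentile(P[m][:,2],[2,98]))
E
```

```text
top1 347 0.0317 (array([468.  ,  -0.52]), np.float64(0.18), 25)
scene1 324 0.0315 (array([4.7289e+02, 3.1000e-01]), np.float64(1.14), 20)
top1 1052 0.1227 (array([576.63, 200.35]), np.float64(0.33), 39)
scene1 701 0.1226 (array([582.08, 201.5 ]), np.float64(1.17), 28)
s3 704 0.1227 (array([581.7 , 201.56]), np.float64(1.25), 27)
s3 484 0.2109 (array([580.4 , 199.22]), np.float64(1.37), 25)
red z max [0.26176671 0.29064047]
```

>>> jog_arm(moves=[[[-0.0014, 0.0021, 0, 0, -1], [0, 0, 0.02, 0, -1], [0, 0, 0.015, 0, -1], [0, 0, 0.01, 0, -1], [0, 0, 0.004, 0, -1], [0, 0, 0, 0, -1], [0, 0, 0, 0, -1], [0, 0, 0, 0, -1]]])

```text
time: 7.45
eef_pos: [0.578, 0.2016, 0.2216]
orientation: [0.084, 0.996, 0.0, 0.001]
wrist_force: [-1.1, 0.1, -2.7]
gripper_width: 0.0176
grip_force: 40.0
```

>>> jog_arm(moves=[[[0, 0, 0.002, 0, -1], [0, 0, 0.002, 0, -1], [0, 0, 0.002, 0, -1], [0, 0, 0.001, 0, -1], [0, 0, 0, 0, -1], [0, 0, 0, 0, -1], [0, 0, 0, 0, -1], [0, 0, 0, 0, -1]]])

```text
time: 8.25
eef_pos: [0.5776, 0.2015, 0.2137]
orientation: [0.084, 0.996, 0.0, 0.0]
wrist_force: [-0.4, 0.1, -2.6]
gripper_width: 0.0177
grip_force: 40.0
```

```bash
python3 - <<'E'
from h import *
rel([.5775,.2015,.2134])
c=cap('scene','s4')
cv2.imwrite('pics/s4c.png',cv2.resize(c['image'][130:280,350:500,::-1],(600,600),interpolation=2))
E
```

```text
t 8.25 p [0.5776 0.2015 0.2137] x axis deg 170.39 tilt z [ 1.e-04 -0.e+00 -1.e+00] j [ 0.142  0.296  1.548 -0.     1.297 -1.261] F [-0.4  0.1 -2.6] M [ 0.03 -0.    0.  ] w 0.01773046505705273 39.99596541747451
tool shift mm [0.1 0.  0.3]
```

View pics/s4c.png

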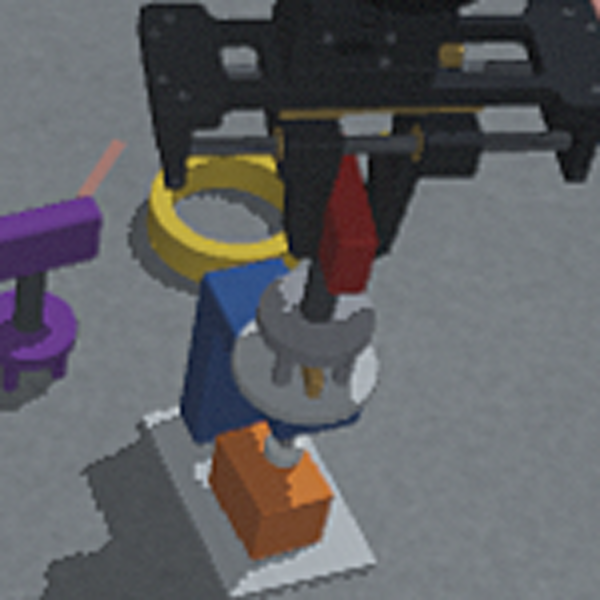

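The bar (crop (313,380)) stands midway between the lugs, just above the head. I'll seat it now.

>>> jog_arm(moves=[[[0, 0, 0.0005, 0, -1], [0, 0, 0.0005, 0, -1], [0, 0, 0, 0, -1], [0, 0, 0, 0, -1], [0, 0, 0, 0, -1], [0, 0, 0, 0, -1], [0, 0, 0, 0, -1], [0, 0, 0, 0, -1]]])

```text
time: 9.1
eef_pos: [0.5778, 0.2016, 0.2134]
orientation: [0.084, 0.996, 0.0, 0.0]
wrist_force: [-2.8, 0.6, 5.5]
gripper_width: 0.0178
grip_force: 40.0
```

>>> jog_arm(moves=[[[0, 0, 0, 0.04, -1], [0, 0, 0, 0.04, -1], [0, 0, 0, 0.04, -1], [0, 0, 0, 0.04, -1], [0, 0, 0, 0.04, -1], [0, 0, 0, 0.04, -1], [0, 0, 0, 0.04, -1], [0, 0, 0, 0, -1]]])

```text
time: 9.9
eef_pos: [0.578, 0.2014, 0.2133]
orientation: [0.222, 0.975, 0.0, 0.001]
wrist_force: [-1.2, 0.4, 5.5]
gripper_width: 0.0179
grip_force: 40.0
```

```bash
python3 - <<'E'
from h import *
rel(None)
c=dict(np.load('pics/scene1.npz'))
P=pts(c);S=cv2.cvtColor(c['image'],cv2.COLOR_RGB2HSV)
# foot region in full image: around (421,243)
for v in range(234,252):
    print(v,[(tuple(int(k) for k in c['image'][v,u]),(P[v,u]*1000).round(0).astype(int).tolist()) for u in (419,422)])
cv2.imwrite('pics/foot1.png',cv2.resize(c['image'][220:265,395:455,::-1],(800,600),interpolation=0))
E
```

```text
t 9.9 p [0.578  0.2014 0.2133] x axis deg 154.32 tilt z [ 0.0014  0.     -1.    ] j [ 0.142  0.297  1.548 -0.     1.295 -0.981] F [-1.2  0.4  5.5] M [-0.12  0.26 -0.04] w 0.017929889253125574 40.00061385333538
234 [((75, 82, 91), [606, 181, 118]), ((91, 94, 98), [609, 186, 120])]
235 [((27, 39, 61), [604, 183, 112]), ((77, 82, 92), [608, 186, 116])]
236 [((38, 48, 72), [604, 183, 109]), ((32, 43, 70), [606, 188, 111])]
237 [((37, 47, 72), [603, 184, 105]), ((37, 49, 73), [605, 189, 106])]
238 [((32, 42, 70), [606, 183, 105]), ((36, 48, 70), [606, 189, 104])]
239 [((42, 51, 72), [605, 184, 102]), ((45, 53, 71), [605, 190, 100])]
240 [((78, 82, 88), [578, 199, 63]), ((69, 72, 75), [583, 203, 68])]
241 [((114, 118, 119), [577, 200, 59]), ((77, 79, 83), [583, 203, 65])]
242 [((112, 117, 119), [582, 198, 62]), ((102, 104, 107), [585, 203, 64])]
243 [((114, 118, 121), [586, 196, 64]), ((116, 120, 122), [588, 202, 65])]
244 [((102, 108, 109), [587, 196, 63]), ((117, 122, 125), [589, 201, 64])]
245 [((101, 108, 111), [586, 197, 57]), ((101, 109, 114), [588, 202, 59])]
246 [((108, 98, 93), [587, 197, 56]), ((103, 99, 102), [589, 202, 57])]
247 [((118, 64, 32), [582, 200, 46]), ((116, 62, 30), [585, 205, 49])]
248 [((115, 67, 38), [585, 199, 47]), ((151, 87, 44), [587, 205, 48])]
249 [((116, 68, 41), [590, 197, 50]), ((192, 115, 53), [590, 203, 49])]
250 [((116, 70, 43), [592, 196, 50]), ((182, 110, 53), [593, 202, 50])]
251 [((118, 71, 43), [593, 197, 47]), ((129, 73, 43), [593, 203, 46])]
```

View pics/foot1.png

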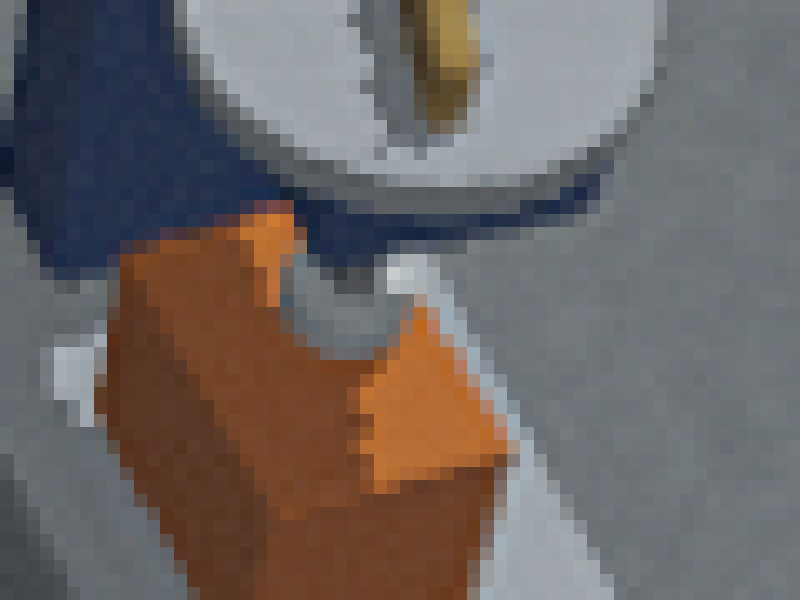

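```bash
cat >> h.py <<'E'
def proj(c,X):
    R=Rotation.from_quat(c['rotation']).as_matrix();q=(X-np.array(c['origin']))@R
    return np.stack([q[:,0]/q[:,2]*c['fx']+c['cx'],q[:,1]/q[:,2]*c['fy']+c['cy']],-1)
E
python3 - <<'E'
from h import *
c=dict(np.load('pics/scene1.npz'))
a=np.linspace(0,2*np.pi,720)
def low(x,y,z,r=.010):
    p=proj(c,np.stack([x+r*np.cos(a),y+r*np.sin(a),0*a+z],-1));return p
# calibrate axis with head disc lower rim edge and bar
for (x,y) in ((.5805,.2020),(.582,.2015)):
    for z in (.05,.052,.054,.056,.058,.060):
        p=low(x,y,z);i=p[:,1].argmax();print(x,z,p[i].round(2),'u range',p[:,0].min().round(1),p[:,0].max().round(1))
    p=low(x,y,.123,.034);print('head rim',p[:,1].max().round(2),p[:,1].min().round(2),p[:,0].min().round(1),p[:,0].max().round(1))
# measured edges
g=c['image'].astype(int)
for u in range(417,427): print(u,[tuple(g[v,u]) for v in (245,246,247,248)])
gr=g.sum(2)
print('head cols at v=221',gr[221,400:450].tolist())
print('head rows at u=410',gr[200:242,412].tolist())
# block top corner check z
p=proj(c,np.array([[.5785,.2015,.048]]));print(p)
E
```

```text
0.5805 0.05 [420.53 248.96] u range 414.8 425.0
0.5805 0.052 [420.68 248.33] u range 415.0 425.1
0.5805 0.054 [420.84 247.69] u range 415.1 425.3
0.5805 0.056 [420.99 247.05] u range 415.3 425.4
0.5805 0.058 [421.15 246.4 ] u range 415.4 425.6
0.5805 0.06 [421.31 245.76] u range 415.6 425.8
head rim 234.11 207.33 407.6 444.1
0.582 0.05 [420.52 249.58] u range 414.8 425.0
0.582 0.052 [420.68 248.94] u range 415.0 425.1
0.582 0.054 [420.83 248.3 ] u range 415.1 425.3
0.582 0.056 [420.99 247.66] u range 415.3 425.4
0.582 0.058 [421.15 247.02] u range 415.4 425.6
0.582 0.06 [421.3  246.38] u range 415.6 425.8
head rim 234.75 207.93 407.6 444.1
417 [(np.int64(107), np.int64(86), np.int64(73)), (np.int64(118), np.int64(69), np.int64(39)), (np.int64(115), np.int64(65), np.int64(35)), (np.int64(116), np.int64(69), np.int64(41))]
418 [(np.int64(102), np.int64(104), np.int64(107)), (np.int64(111), np.int64(75), np.int64(54)), (np.int64(117), np.int64(68), np.int64(37)), (np.int64(117), np.int64(68), np.int64(41))]
419 [(np.int64(101), np.int64(108), np.int64(111)), (np.int64(108), np.int64(98)
[... 1256 characters left out ...]
), np.int64(107), np.int64(45)), (np.int64(182), np.int64(109), np.int64(52)), (np.int64(181), np.int64(110), np.int64(54)), (np.int64(181), np.int64(108), np.int64(51))]
head cols at v=221 [142, 146, 164, 159, 167, 165, 146, 178, 350, 505, 497, 483, 484, 487, 488, 490, 484, 485, 488, 488, 474, 330, 287, 313, 304, 186, 185, 309, 376, 378, 447, 498, 485, 482, 482, 480, 482, 484, 486, 479, 484, 485, 492, 485, 417, 332, 342, 353, 351, 349]
head rows at u=410 [244, 247, 250, 249, 250, 252, 250, 247, 240, 242, 323, 480, 506, 496, 487, 489, 496, 486, 490, 498, 496, 484, 484, 485, 490, 508, 499, 386, 277, 253, 214, 166, 161, 157, 162, 161, 192, 266, 215, 224, 225, 219]
[[419.18654559 244.98298592]]
```

```bash
python3 - <<'E'
from h import *
c=dict(np.load('pics/scene1.npz'))
a=np.linspace(0,2*np.pi,3600)
g=c['image'].astype(float).sum(2)
for x,y in ((.5805,.2020),(.579,.2015)):
  p=proj(c,np.stack([x+.034*np.cos(a),y+.034*np.sin(a),0*a+.123],-1))
  for u in (412,414,416,418,432,434,436,438):
    rows=p[np.abs(p[:,0]-u)<.1,1];m=p[:,1].mean();t=rows[rows<m].mean();b=rows[rows>m].mean()
    col=g[:,u]
    bright=490
    vt=np.arange(200,220);it=[v for v in vt if col[v]>370][0];ft=it-1+(370-col[it-1])/(col[it]-col[it-1])
    ib=[v for v in range(220,240) if col[v]<385][0] if col[221]>450 else None
    fb=ib-1+(col[ib-1]-385)/(col[ib-1]-col[ib]) if ib else -1
    print(x,u,'pred',t.round(2),b.round(2),'meas',round(ft,2),round(fb,2))
E
```

```text
0.5805 412 pred 210.76 228.03 meas 210.3 227.01
0.5805 414 pred 209.5 229.67 meas 209.1 228.67
0.5805 416 pred 208.61 230.94 meas 208.1 230.11
0.5805 418 pred 207.99 231.94 meas 207.53 231.29
0.5805 432 pred 208.81 233.81 meas 207.77 233.2
0.5805 434 pred 209.63 233.38 meas 208.4 232.62
0.5805 436 pred 210.67 232.72 meas 209.44 232.02
0.5805 438 pred 211.99 231.79 meas 211.16 231.12
0.579 412 pred 209.88 227.92 meas 210.3 227.01
0.579 414 pred 208.73 229.46 meas 209.1 228.67
0.579 416 pred 207.91 230.66 meas 208.1 230.11
0.579 418 pred 207.35 231.6 meas 207.53 231.29
0.579 432 pred 208.49 233.14 meas 207.77 233.2
0.579 434 pred 209.34 232.66 meas 208.4 232.62
0.579 436 pred 210.44 231.94 meas 209.44 232.02
0.579 438 pred 211.85 230.91 meas 211.16 231.12
```

>>> jog_arm(moves=[[[0, 0, 0, 0.05, -1], [0, 0, 0, 0.05, -1], [0, 0, 0, 0.05, -1], [0, 0, 0, 0.05, -1], [0, 0, 0, 0.05, -1], [0, 0, 0, 0.05, -1], [0, 0, 0, 0.05, -1], [0, 0, 0, 0.05, -1]]])

```text
time: 10.7
eef_pos: [0.578, 0.2013, 0.2133]
orientation: [0.412, 0.911, 0.0, 0.001]
wrist_force: [-1.2, -0.8, 5.0]
gripper_width: 0.0178
grip_force: 40.0
```

```bash
python3 - <<'E'
from h import *
rel(None)
c=cap('scene','s5')
cv2.imwrite('pics/s5c.png',cv2.resize(c['image'][165:265,375:475,::-1],(600,600),interpolation=2))
E
```

```text
t 10.7 p [0.578  0.2013 0.2133] x axis deg 131.36 tilt z [ 1.3e-03 -3.0e-04 -1.0e+00] j [ 0.142  0.297  1.548 -0.     1.295 -0.58 ] F [-1.2 -0.8  5. ] M [-0.31  0.23  0.06] w 0.017811976885496728 40.00904789194465
```

View pics/s5c.png

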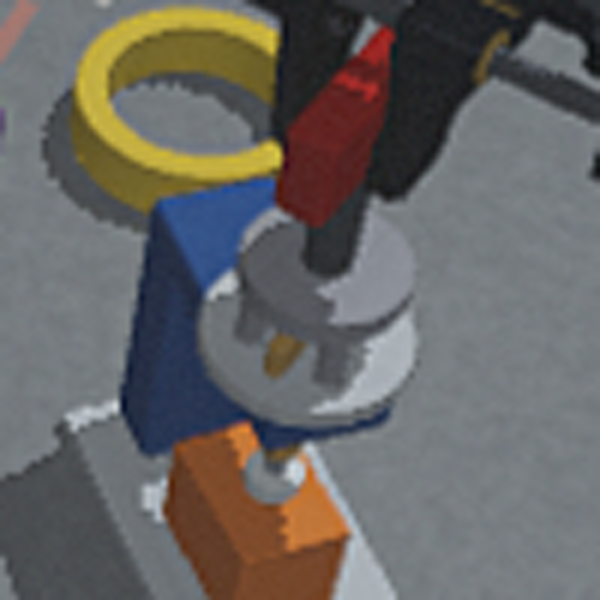

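The bar has turned with the lugs (its end at crop (285,352)) and the foot (273,480) has come down. I'll put numbers on foot height and bar angle.

```bash
cat >> h.py <<'E'
def foot(c):
    g=c['image'].astype(float);s=(g[...,0]-g[...,2])/g.sum(2)
    o=[]
    for u in (419,420,421,422):
        for v in range(243,258):
            if s[v,u]>.2: o.append(v-1+(.2-s[v-1,u])/(s[v,u]-s[v-1,u]));break
    return np.round(o,2)
def bar(c):
    P=pts(c);h=cv2.cvtColor(c['image'],cv2.COLOR_RGB2HSV).astype(int)
    m=np.zeros(h.shape[:2],bool);m[203:237,404:448]=1
    m&=(h[...,0]>10)&(h[...,0]<28)&(h[...,1]>90)
    R=Rotation.from_quat(c['rotation']).as_matrix();o=np.array(c['origin'])
    X=P[m]; return m.sum(),X.mean(0).round(4),X[X[:,0].argmax()].round(4)
E
python3 - <<'E'
from h import *
for f in('scene1','s3','s4','s5'):
    c=dict(np.load('pics/'+f+'.npz'));print(f,foot(c),bar(c))
E
```

```text
scene1 [246.43 246.51 246.53 246.48] (np.int64(91), array([0.5814, 0.2005, 0.1312]), array([0.6052, 0.1962, 0.133 ]))
s3 [246.43 246.52 246.54 246.51] (np.int64(90), array([0.5817, 0.2004, 0.1312]), array([0.605 , 0.1959, 0.1356]))
s4 [246.43 246.48 246.53 246.48] (np.int64(31), array([0.5941, 0.1979, 0.1222]), array([0.6044, 0.1982, 0.1344]))
s5 [248.58 248.61 248.58 248.41] (np.int64(31), array([0.5894, 0.1887, 0.1219]), array([0.5974, 0.1826, 0.1384]))h.py:21: RuntimeWarning: invalid value encountered in divide
  g=c['image'].astype(float);s=(g[...,0]-g[...,2])/g.sum(2)
```

```bash
cat >> h.py <<'E'
def barfit(c,off=(0,-.75)):
    h=cv2.cvtColor(c['image'],cv2.COLOR_RGB2HSV).astype(int)
    m=np.zeros(h.shape[:2],bool);m[203:237,404:448]=1
    m&=(h[...,0]>8)&(h[...,0]<30)&(h[...,1]>70)
    m=cv2.resize(m.astype(np.uint8),None,fx=4,fy=4,interpolation=0)
    best=[]
    for d in np.arange(-5,90,1):
        t=np.radians(-9.9-d);e=np.array([np.cos(t),np.sin(t)]);n=np.array([-e[1],e[0]])
        X=np.array([[*(np.array([.5805,.2020])+a*e+b*n),z] for a in(.012,.025) for b in(-.0035,.0035) for z in(.123,.137)])
        p=((proj(c,X)+off+.5)*4).astype(np.int32)
        k=np.zeros_like(m);cv2.fillConvexPoly(k,cv2.convexHull(p),1)
        best.append(((k&m).sum()/(k|m).sum(),d))
    return sorted(best)[::-1][:4]
E
python3 - <<'E' 2>/dev/null
from h import *
for f in('scene1','s4','s5'):
    c=dict(np.load('pics/'+f+'.npz'));print(f,barfit(c))
E
```

```text
scene1 [(np.float64(0.31), np.int64(2)), (np.float64(0.30981432360742706), np.int64(3)), (np.float64(0.3067517278043594), np.int64(4)), (np.float64(0.30656167979002624), np.int64(1))]
s4 [(np.float64(0.512273212379936), np.int64(1)), (np.float64(0.5090521831735889), np.int64(2)), (np.float64(0.5079365079365079), np.int64(0)), (np.float64(0.5058078141499472), np.int64(-2))]
s5 [(np.float64(0.5230769230769231), np.int64(35)), (np.float64(0.5185185185185185), np.int64(36)), (np.float64(0.5142857142857142), np.int64(34)), (np.float64(0.5010570824524313), np.int64(37))]
```

>>> jog_arm(moves=[[[0, 0, 0, 0.04, -1], [0, 0, 0, 0.04, -1], [0, 0, 0, 0.04, -1], [0, 0, 0, 0.04, -1], [0, 0, 0, 0, -1], [0, 0, 0, 0, -1], [0, 0, 0, 0, -1], [0, 0, 0, 0, -1]]])

```text
time: 11.55
eef_pos: [0.578, 0.2012, 0.2133]
orientation: [0.483, 0.876, 0.0, 0.001]
wrist_force: [-1.9, -0.4, 5.7]
gripper_width: 0.0177
grip_force: 40.0
```

```bash
python3 - 2>/dev/null <<'E'
from h import *
rel(None)
c=cap('scene','s6');print(foot(c),barfit(c))
E
```

```text
t 11.55 p [0.578  0.2012 0.2133] x axis deg 122.3 tilt z [ 1.2e-03 -4.0e-04 -1.0e+00] j [ 1.420e-01  2.970e-01  1.548e+00 -1.000e-03  1.295e+00 -4.220e-01] F [-1.9 -0.4  5.7] M [-0.29  0.25 -0.07] w 0.0176997924435942 40.00365003012121
[248.63 248.6  248.58 248.41] [(np.float64(0.544994944388271), np.int64(44)), (np.float64(0.5403225806451613), np.int64(45)), (np.float64(0.5379939209726444), np.int64(43)), (np.float64(0.5302879841112215), np.int64(47))]
```

>>> jog_arm(moves=[[[0, 0, 0, 0.04, -1], [0, 0, 0, 0.04, -1], [0, 0, 0, 0, -1], [0, 0, 0, 0, -1], [0, 0, 0, 0, -1], [0, 0, 0, 0, -1], [0, 0, 0, 0, -1], [0, 0, 0, 0, -1]]])

```text
time: 12.4
eef_pos: [0.578, 0.2012, 0.2133]
orientation: [0.517, 0.856, 0.0, 0.001]
wrist_force: [-1.4, -1.9, 5.8]
gripper_width: 0.0178
grip_force: 40.0
```

```bash
python3 - 2>/dev/null <<'E'
from h import *
rel(None)
c=cap('scene','s7');print(foot(c),barfit(c))
E
```

```text
t 12.4 p [0.578  0.2012 0.2133] x axis deg 117.71 tilt z [ 1.3e-03 -4.0e-04 -1.0e+00] j [ 1.420e-01  2.970e-01  1.548e+00 -1.000e-03  1.295e+00 -3.420e-01] F [-1.4 -1.9  5.8] M [-0.32  0.34 -0.04] w 0.01784270735750151 40.00387265346944
[248.65 248.62 248.57 248.42] [(np.float64(0.5069169960474308), np.int64(49)), (np.float64(0.5049212598425197), np.int64(48)), (np.float64(0.49803536345776034), np.int64(47)), (np.float64(0.4907497565725414), np.int64(46))]
```

The foot edge stayed at row 248.6 between s5 and s7, so it is on the block after about 6.5 mm of travel. The screw has turned about 47° (9.8 mm), which gives about 3.3 mm of push-in. I'll release and retreat.

>>> jog_arm(moves=[[[0, 0, -0.0005, 0, -1], [0, 0, 0, 0, -0.4], [0, 0, 0, 0, -0.2], [0, 0, 0, 0, 0], [0, 0, 0, 0, 0], [0, 0, 0, 0, 0], [0, 0, 0, 0, 0], [0, 0, 0, 0, 0]]])

```text
time: 13.25
eef_pos: [0.5775, 0.2015, 0.2132]
orientation: [0.517, 0.856, 0.0, 0.0]
wrist_force: [-0.7, 0.5, -0.3]
gripper_width: 0.0442
grip_force: 0.0
```

>>> jog_arm(moves=[[[0, 0, -0.01, 0, 0], [0, 0, -0.015, 0, 0], [0, 0, -0.02, 0, 0], [0, 0, -0.02, 0, 0], [0, 0, -0.02, 0, 0], [0, 0, -0.02, 0, 0], [0, 0, 0, 0, 0], [0, 0, 0, 0, 0]]])

```text
time: 14.05
eef_pos: [0.5778, 0.2015, 0.3191]
orientation: [0.517, 0.856, 0.001, 0.001]
wrist_force: [0.4, 0.2, -1.0]
gripper_width: 0.0441
grip_force: 0.0
```

```bash
python3 - 2>/dev/null <<'E'
from h import *
rel(None)
c=cap('scene','s8');print(foot(c),barfit(c))
cv2.imwrite('pics/s8v.png',cv2.resize(c['image'][130:370,160:480,::-1],(800,600),interpolation=2))
E
```

```text
t 14.05 p [0.5778 0.2015 0.3191] x axis deg 117.68 tilt z [ 1.9e-03  2.0e-04 -1.0e+00] j [ 0.142  0.215  1.433 -0.     1.492 -0.341] F [ 0.4  0.2 -1. ] M [-0.1   0.   -0.02] w 0.04414634104529466 0.0
[248.59 248.64 248.57 248.41] [(np.float64(0.5069169960474308), np.int64(49)), (np.float64(0.5049212598425197), np.int64(48)), (np.float64(0.49803536345776034), np.int64(47)), (np.float64(0.4907497565725414), np.int64(46))]
```

View pics/s8v.png

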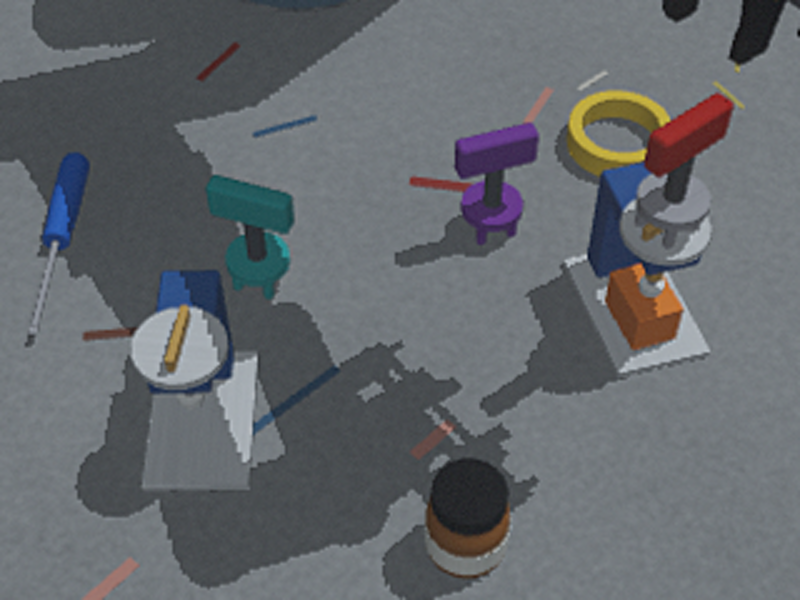

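The driver stands on the screw (crop (680,200)), the foot is on the block (655,285), and everything else is in place. Handing in.

```bash
python3 -c "
from bench import arm
print(arm.job_done())"
```

```text
the job is handed in; nothing more can be done
None
```

The job is handed in at about 14 s: the foot is down on the orange block and pushed in about 3 mm (estimated from the camera images), the driver is left standing on the screw, and the last picture shows nothing else disturbed; no verdict was returned.

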